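# Latch the parts tumbler and start it

### The arm

A 6-joint arm with a two-finger parallel gripper is mounted at the origin on the work surface. World frame = base frame: x ahead of the robot, y to its left, z up, the work surface at z = 0. Lengths are in m, angles in rad, forces in N, time in s.
With the tool pointing down it reaches from about 0.375 to 0.9 m from the base axis. Payload 3.1 kg.
Tool frame: the origin (TCP) lies between the finger pads; the fingertips stand 17 mm ahead of it and the grasp point (between the pads) lies 2 mm behind it (robot.nose_length is the distance from the TCP to the fingertips, in m); z points along the fingers, y is the line along which they close (so a half turn about z gives the same grasp; the last joint's range is limited). The gripper opens to 87 mm and grips with 3 to 60 N. Pads are 19 mm wide; open, the fingers measure 117 mm over their backs; the gripper's body (75 mm by 190 mm) begins 51 mm behind the grasp point.
Start: joints at [-1.399, 0.527, 1.433, -0, 1.181, -0.178], TCP at [0.214, -0.587, 0.24] pointing down, gripper open.
Joint ranges: [-3.08, 3.08], [-0.75, 2.2], [0.22, 2.44], [-1.43, 4.57], [0, 2.65], [-2.85, 2.85]. Speed limits (rad/s): [2.79, 2.79, 3.14, 3.14, 3.14, 3.14].

### API

Orientations are given as a unit quaternion [x, y, z, w].
In Python, from rig import robot, cams gives the robot as it stands.
- The arm moves only by the shell command python3 -m pendant 'ROWS' [FORCE]. ROWS is JSON, a list of rows, each an object with "jaw": the opening, from 0 (shut) to 1 (fully open); "linear": the shift along the tool's x, y, z in cm, a list of three; "twist": the turn about the tool's z in degrees. A call has 1 to 12 rows; each row shifts and turns the commanded pose from where the row before left it, along the tool's axes as they then stand; what a row does not reach is not made up. A row lasts 1/12 s, in which the tool goes at most 41.7 mm and 7.16 degrees, less where a joint would pass 70% of its speed; a pose out of reach is approached as far as the arm can. A call is refused whole if a number of a shift passes 4.17 or a number of a turn 7.16, either way. A call with a gripper value outside its range is refused whole. The fingers move at their own pace and stop on an object; FORCE is the grip in N (left out, the last holds). Time passes only in rows, so rows that do not move let the fingers close. It gives the time, the measured TCP pose, the force, the opening and the grip force at its end, in the units of the state.
- robot.get_obs(): the state, without advancing time (a new reading comes with each control period).
- cams.camera(name): name is "scene" or "top" or "wrist"; returns a dict with "color" (384x512x3 uint8, blue, green, red), "depth" (384x512 float32, m along the optical axis (not along the pixel's ray), 0 where there is no reading), "fov_y" (degrees; the focal length in pixels is half the picture's height over the tangent of half this angle, whatever the lens; pixels are square), "cx", "cy" (the principal point, pixels), "k1" (the pictures are not rectified: a ray, as slopes to the right and down, at radius r is drawn at 1 + k1 r^2 times it, then the intrinsics apply), "view" (4x4, takes a point from world to camera coordinates). Camera axes: x right, y down, z forward; pixel columns grow to the right and rows downward; lengths in m; the calibration is good to about 2 mm. A picture is of the moment at which its call begins.
- robot.hand_in(): hands the job in; it is judged then, once.
The state is a dict: "time": time; "q": joint angles; "joint_velocities": joint speeds; "joint_torque": joint torques, N m; "position": TCP position; "tool_rot": TCP orientation; "ft_force": force on the tool from outside, world axes, zero at the start; "moment": the same for the moment, N m; "grip_width": finger opening in m; "grip_force": force on a finger pad.
Only numpy, scipy, OpenCV 4.12 (cv2) and the standard library are available. Lean on these libraries where they do the work, as an engineer would, in place of code of your own. Each camera call takes 0.05 s, during which the arm holds its last target. There are 200 camera calls.

### The job

Make the parts tumbler safe and start it: fold the hasp on its front edge over the staple until it lies down flat on the lid, and only then press the large start button on the sloping push-button station fully down, hold it for a moment and let it spring back out. Do not press the small button beside it, and leave the jar, screwdriver, spanner and pliers lying about where they are.

Things in the scene. Friction and masses are not known exactly. Their poses are not given: they have to be found in the camera images.
- tumbler: bench parts tumbler: green steel case on rubber feet, grey lid already down, 200 mm deep (x) by 240 mm wide (y), lid top 120 mm above the bench. Origin at the centre of its footprint on the bench, z up; its front (-x) faces the robot. Fixed. It stands left or right of the push-button station
- staple (a point): foot of the steel staple on the tumbler's lid (tumbler x = -42 mm, y = 0, z = 120 mm): a U of 7 mm bar, 29 mm wide in y, standing 28 mm above the lid
- hasp_hinge (a point): point on the hinge axis of the hasp, middle of its width, at the tumbler's front upper edge (tumbler x = -112 mm, y = 0, z = 122.5 mm); axes parallel to the tumbler's; the hinge axis is y
- hasp (a joint): angle (rad) of the hasp: a flat steel leaf 125 mm long, 50 mm wide, 4 mm thick, slotted for the staple 70 mm from the hinge. 0 = closed, flat on the lid, pointing to tumbler +x; pi/2 = straight up; more = leaning out to the robot (stop at 2.3). The hinge is stiff: it stays where it is left; about 2 N at its end moves it
- hasp_end (a point): point on the hasp's outer face (upper face when closed), 105 mm from the hinge, middle of its width: a good place to push, clear of the staple. Turns with the hasp; x points along the leaf away from the hinge, z out of the outer face
- console: fixed push-button station: grey box 150 x 210 x 55 mm on a dark stand; its face slopes 30 degrees from level, looking to its own -x and up (turned side-on: roughly to world -y). Origin at the centre of its footprint on the bench, z up. A steel hood plate stands square to the face, 54 mm up-slope of the start button's axis, and reaches 61 mm past that button's top: approach square to the face
- start_top (a point): centre of the top of the start button: the large black push button, 60 mm across, its top 24 mm out from the face. z points out of the face along the button's axis (30 degrees from vertical), y across the face
- start (a joint): how far the start button is pressed (m): 0 = out, 0.008 = fully down. About 6 N holds it down, a spring returns it
- jog_top (a point): centre of the top of the jog button: the small black push button, 26 mm across, on the same face 100 mm from the start button towards console -y (right of it, facing the face); not to be pressed
- jog (a joint): how far the jog button is pressed (m): 0 = out, 0.006 = fully down
- jar: bystander: glass jar with a steel cap, 48 mm across, 85 mm tall, between the tumbler and the station; origin at the centre of its underside
- driver: bystander: screwdriver, 200 mm long, lying on the bench on the robot's side; lies along its x
- spanner: bystander: open-ended spanner, 200 mm long, lying on the bench to the right; lies along its x
- pliers: bystander: pliers with red handles, 210 mm long, lying on the bench to the left; lie along their x

How it is judged:
On the way, in this order (a step that is already met when the one before it is completed fails the run):
1. the hasp lies closed over the staple, with the start button still out (value of joint hasp below 0.06 rad and value of joint start below 0.002 m), for 0.2 s.
2. the start button is fully down while the hasp is closed (value of joint hasp below 0.06 rad and value of joint start above 0.0065 m), for 0.2 s.
At the end, for the whole second after the job is handed in: the hasp is closed over the staple (within 0.06 rad of flat) and at rest, and the start button, after having been fully down (over 6.5 of 8 mm) for 0.2 s, is out again (under 1.5 mm), as is the jog button (value of joint hasp below 0.06 rad and value of joint each of start, jog below 0.0015 m and velocity of joint hasp below 0.05 rad/s); the robot touches nothing.
It fails at once if the small jog button is pressed (value of joint jog above 0.003 m).
It fails at once if the start button is pressed with the hasp not closed (value of joint start above 0.005 m and value of joint hasp above 0.12 rad).
It fails at once if the jar, screwdriver, spanner or pliers are displaced by over 30 mm (distance of any of jar, driver, spanner, pliers from where it was at the start of the episode above 0.03 m).
It also fails if it takes over 48 s, if anything falls off the work surface, if the arm or the gripper's body presses on something with over 40 N, if the wrist force passes 120 N, or if a joint passes its speed limit or range.

## Working session

There is one attempt and no reset: what is moved stays moved. The work goes in short steps, Python scripts to look and compute and a shell command to move; the robot and the scene stay as the last step left them, time stands still between calls to the robot, and variables do not carry over. Pictures are saved under pics/ and viewed, at most 10 in all, crops included, and the job is handed in when it is done.

```bash
ls; mkdir -p pics; cat > h.py <<'E'
import numpy as np, cv2
from rig import robot, cams
def grab(n):
    c=cams.camera(n); np.savez(f'/tmp/{n}.npz',**c); cv2.imwrite(f'/tmp/{n}.png',c['color']); return c
def load(n): return dict(np.load(f'/tmp/{n}.npz'))
def K(c):
    f=c['color'].shape[0]/2/np.tan(np.radians(c['fov_y'])/2); return np.array([[f,0,c['cx']],[0,f,c['cy']],[0,0,1]],float)
D=lambda c: np.array([float(c['k1']),0,0,0])
def cloud(c):
    h,w=c['depth'].shape; u,v=np.meshgrid(np.arange(w),np.arange(h))
    p=cv2.undistortPoints(np.stack([u,v],-1).reshape(-1,1,2).astype(np.float64),K(c),D(c)).reshape(h,w,2)
    d=c['depth'][...,None].astype(float); P=np.concatenate([p*d,d],-1); V=c['view']
    return (P-V[:3,3])@V[:3,:3]
def proj(c,P):
    V=c['view']; return cv2.projectPoints(np.asarray(P,float).reshape(-1,1,3),cv2.Rodrigues(V[:3,:3])[0],V[:3,3],K(c),D(c))[0].reshape(-1,2)
E
python3 - <<'E'
from h import *
for n in('scene','top'): 
    c=grab(n)
    cv2.imwrite(f'pics/{n}1.png',cv2.resize(c['color'],(800,600)))
print(robot.get_obs())
E
```

```text
pics
{'time': 0.1, 'q': array([-1.39951323e+00,  5.28344194e-01,  1.43375640e+00,  1.95966080e-06,
        1.18134893e+00, -1.78495482e-01]), 'joint_velocities': array([ 6.43646754e-05, -7.98502472e-04, -3.53817914e-03, -4.55038239e-04,
        1.55938425e-03,  1.22898027e-03]), 'joint_torque': array([-5.34977971e-04, -4.40985882e+01, -1.77151126e+01,  6.35293638e-02,
        5.34009864e-02, -4.10544021e-05]), 'position': array([ 0.21410775, -0.58654171,  0.2386929 ]), 'tool_rot': array([ 9.84745449e-01,  1.73998674e-01,  4.25422001e-06, -9.28426795e-04]), 'ft_force': array([-0.9469788 ,  0.58513279, -0.48222603]), 'moment': array([-0.02924673,  0.03114911, -0.00741596]), 'grip_force': 0.0, 'grip_width': 0.08752070877852115}
```

View pics/scene1.png

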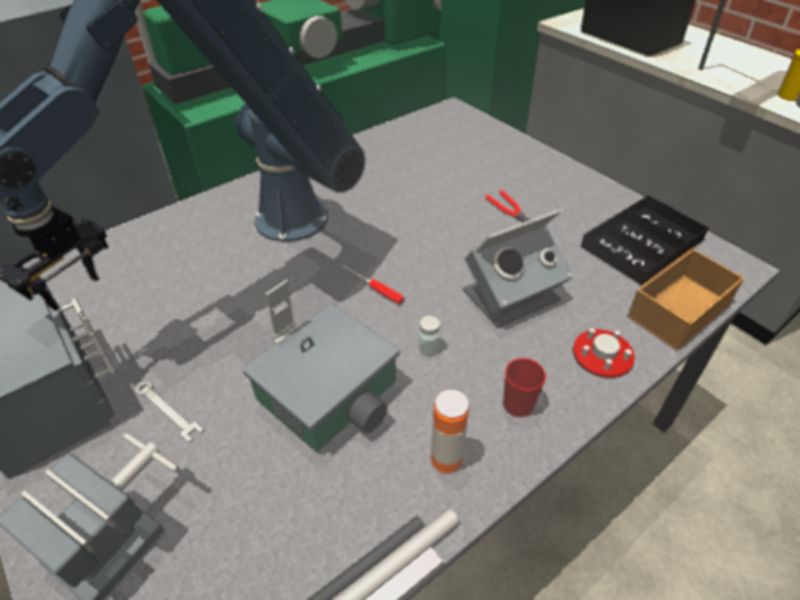

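View pics/top1.png

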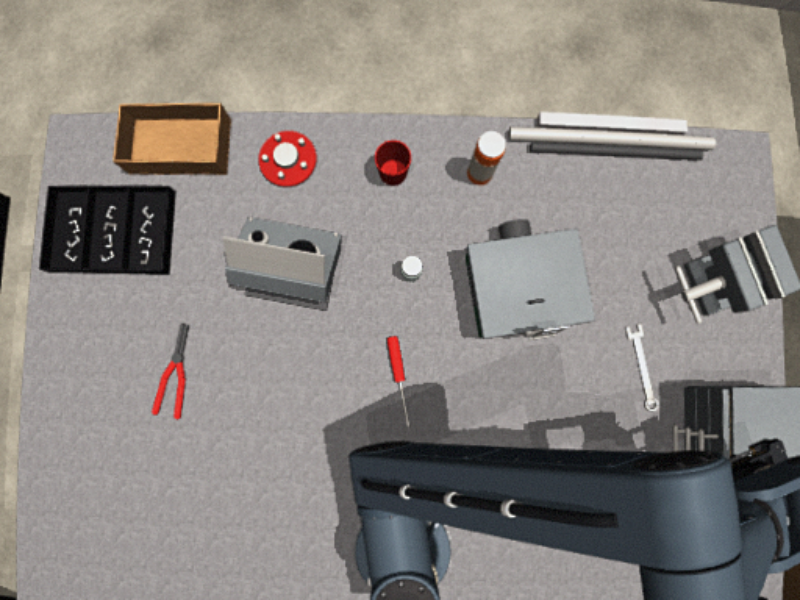

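The scene picture shows the tumbler at (320,375), with its hasp standing up at (280,310). The console is at (520,265), with its face turned away from the robot. In the top view the lid is at (530,285), the start button at (303,247) and the jog button at (258,237), and the hood is on the robot's side. The tool can only point down, so I'll press near the start button's lower edge to clear the hood. Next I'll measure both.

```bash
python3 - <<'E'
from h import *
def rect(P,m):
    p=P[m][:,:2].astype(np.float32); return cv2.minAreaRect(p*1000)
T=load('top');P=cloud(T)
s=512/800
def box(x0,y0,x1,y1):
    m=np.zeros(P.shape[:2],bool); m[int(y0*s):int(y1*s),int(x0*s):int(x1*s)]=1; return m
b=box(455,215,610,350)
m=b&(abs(P[...,2]-.12)<.006); 
k=cv2.erode(m.astype(np.uint8),np.ones((3,3)))>0
print('lid',rect(P,m),m.sum(),P[k][:,2].mean())
h=b&(P[...,2]>.132); 
for q in P[h][::6]: print(np.round(q,3),end=' ')
print()
# console in both
for n,bx in(('top',(215,215,350,310)),('scene',(460,205,580,325))):
    C=load(n);P=cloud(C);m=box(*bx)&(P[...,2]>.03)
    print(n,m.sum()); pts=P[m]
    best=None;r=np.random.default_rng(0)
    for _ in range(3000):
        a=pts[r.choice(len(pts),3,False)]; nn=np.cross(a[1]-a[0],a[2]-a[0]); l=np.linalg.norm(nn)
        if l<1e-6: continue
        nn/=l; nn*=np.sign(nn[2])
        if abs(nn[2]-.866)>.04: continue
        c=(abs((pts-a[0])@nn)<.002).sum()
        if best is None or c>best[0]: best=(c,nn,a[0])
    c,nn,a=best; i=abs((pts-a)@nn)<.003; q=pts[i]; ce=q.mean(0); nn=np.linalg.svd(q-ce,full_matrices=False)[2][2]; nn*=np.sign(nn[2])
    print(c,'n',nn,'yaw of n',np.degrees(np.arctan2(nn[1],nn[0])),'tilt',np.degrees(np.arccos(nn[2])),'ce',ce)
    d=(P-ce)@nn
    for lo,hi in((.016,.032),):
        mm=m&(d>lo)&(d<hi); lab=cv2.connectedComponentsWithStats(mm.astype(np.uint8))
        for j in range(1,lab[0]):
            if lab[2][j,4]>15: print(lab[2][j],lab[3][j],P[lab[1]==j].mean(0),d[lab[1]==j].mean())
for n,x0,y0,x1,y1,nm in(('scene',440,190,590,340,'con'),('scene',220,260,410,420,'tum')):
    im=load(n)['color'][int(y0*s):int(y1*s),int(x0*s):int(x1*s)]
    cv2.imwrite(f'/tmp/{nm}.png',im); print(nm,int(x0*s),int(y0*s),im.shape)
a=cv2.resize(cv2.imread('/tmp/con.png'),(400,400),interpolation=2);t=cv2.imread('/tmp/tum.png')
t=cv2.resize(t,(400,int(400*t.shape[0]/t.shape[1])),interpolation=2);o=np.zeros((400,800,3),np.uint8);o[:,:400]=a;o[:t.shape[0],400:]=t
cv2.imwrite('pics/crop.png',o)
E
```

```text
lid ((574.154296875, -255.9287109375), (218.64976501464844, 242.3826141357422), 10.292866706848145) 4351 0.12014414892645092
[0.393 0.024 1.36 ] [0.393 0.024 1.36 ] [0.393 0.024 1.36 ] [ 0.545 -0.261  0.145] [ 0.541 -0.254  0.147] [ 0.539 -0.249  0.139] [ 0.54  -0.27   0.133] [ 0.483 -0.296  0.247] [ 0.48  -0.286  0.249] [ 0.477 -0.261  0.244] [ 0.477 -0.278  0.248] [ 0.474 -0.248  0.248] [ 0.475 -0.269  0.236] [ 0.478 -0.296  0.205] [ 0.472 -0.256  0.228] [ 0.476 -0.285  0.185] [ 0.471 -0.247  0.204] [ 0.472 -0.27   0.183] [ 0.47  -0.248  0.16 ] [ 0.47  -0.266  0.163] [ 0.467 -0.248  0.156] [ 0.465 -0.244  0.133] 
top 3060
674 n [ 0.48134376 -0.08736646  0.87216701] yaw of n -10.287494078457613 tilt 29.288555369347524 ce [0.6491549  0.24676345 0.11671395]
[161 147   8   7  49] [164.53061224 150.06122449] [0.66526788 0.31648112 0.13870235] 0.02084245590616708
[184 153  18   9 104] [193.375      157.08653846] [0.64253817 0.22060665 0.14557086] 0.024268352473491787
[145 164  63  15 194] [175.74226804 170.91237113] [0.5912148  0.2685509  0.17818348] 0.023819094885990693
scene 2613
928 n [ 0.49571494 -0.080587    0.86473836] yaw of n -9.23363857419879 tilt 30.147157214501537 ce [0.64495163 0.25725066 0.12008211]
[306 141  46  19  54] [326.98148148 150.46296296] [0.59229708 0.2598473  0.17760697] 0.02343304884534305
[318 159  17  16 210] [325.96666667 166.5047619 ] [0.63143434 0.21748666 0.15094544] 0.02319244318360801
[348 160   7   8  40] [351.125 163.05 ] [0.66569346 0.31418537 0.13831996] 0.02146480121671694
con 281 121 (96, 96, 3)
tum 140 166 (102, 122, 3)
```

View pics/crop.png

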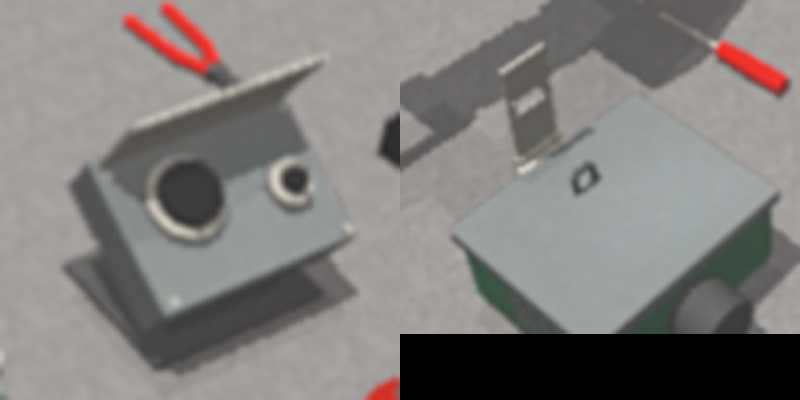

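Crop: the start button is at (188,195), the jog button is down-slope of it at (292,185), and the hasp leaf is nearly vertical at (530,105).

- **Hinge:** about (0.472, -0.2715, 0.1225), with the tumbler turned +10.4° and the leaf at about 86°.
- **start_top:** about (0.631, 0.2175, 0.151), with its normal turned to -9.8°.

Now I'll move to the robot's side of the leaf.

```bash
python3 -m pendant '[{"jaw":0,"linear":[3.0,-2.15,0],"twist":0},{"jaw":0,"linear":[3.0,-2.15,0],"twist":0},{"jaw":0,"linear":[3.0,-2.15,0],"twist":0},{"jaw":0,"linear":[3.0,-2.15,0],"twist":0},{"jaw":0,"linear":[3.0,-2.15,0],"twist":0},{"jaw":0,"linear":[3.0,-2.15,0],"twist":0},{"jaw":0,"linear":[3.0,-2.15,0],"twist":0},{"jaw":0,"linear":[3.0,-2.15,0],"twist":0},{"jaw":0,"linear":[3.0,-2.15,0],"twist":0},{"jaw":0,"linear":[3.0,-2.15,0],"twist":0},{"jaw":0,"linear":[0,0,0],"twist":4.85},{"jaw":0,"linear":[0,0,0],"twist":4.85}]'
cat > g.py <<'E'
from h import *
from scipy.spatial.transform import Rotation as R
o=robot.get_obs(); Rm=R.from_quat(o['tool_rot']).as_matrix(); p=o['position']
def t(yaw): a=np.radians(yaw); return np.array([[np.cos(a),-np.sin(a),0],[np.sin(a),np.cos(a),0],[0,0,1]])
H=np.array([.472,-.2715,.1225]); B=np.array([.6314,.2178,.151])
print('t',o['time'],'p',p.round(4),'yaw',np.degrees(np.arctan2(Rm[1,0],Rm[0,0])).round(2),'z',Rm[:,2].round(3),'F',o['ft_force'].round(1),'w',o['grip_width'])
print('tip rel hinge (tumbler) cm',((p-[0,0,.017]-H)@t(10.4)*100).round(2),'tip rel button (yaw -9.8) cm',((p-[0,0,.017]-B)@t(-9.8)*100).round(2))
E
python3 g.py
```

```text
time: 1.1
position: [0.4232, -0.2797, 0.2393]
tool_rot: [0.996, 0.09, -0.0, -0.001]
ft_force: [-0.6, -0.6, 0.8]
grip_width: 0.0152
grip_force: 0.0
t 1.1 p [ 0.4232 -0.2797  0.2393] yaw 10.38 z [-0.001  0.001 -1.   ] F [-0.6 -0.6  0.8] w 0.015181766882449252
tip rel hinge (tumbler) cm [-4.95  0.07  9.98] tip rel button (yaw -9.8) cm [-12.05 -52.57   7.13]
```

```bash
python3 -m pendant '[{"jaw":0,"linear":[2,0,-0.3],"twist":0},{"jaw":0,"linear":[2,0,-0.3],"twist":0},{"jaw":0,"linear":[1.1,0,0.06],"twist":0},{"jaw":0,"linear":[1.1,0,0.17],"twist":0},{"jaw":0,"linear":[1.08,0,0.29],"twist":0},{"jaw":0,"linear":[1.03,0,0.4],"twist":0},{"jaw":0,"linear":[1.0,0,0.5],"twist":0},{"jaw":0,"linear":[0.93,0,0.6],"twist":0},{"jaw":0,"linear":[0.86,0,0.7],"twist":0},{"jaw":0,"linear":[0.79,0,0.79],"twist":0},{"jaw":0,"linear":[0.7,0,0.86],"twist":0},{"jaw":0,"linear":[0.6,0,0.93],"twist":0}]'
python3 g.py; python3 - <<'E'
from h import *
c=grab('scene'); cv2.imwrite('pics/s2.png',cv2.resize(c['color'][140:290,110:310],(800,600),interpolation=2))
E
```

```text
time: 2.1
position: [0.5528, -0.2585, 0.1915]
tool_rot: [0.996, 0.09, -0.0, -0.0]
ft_force: [0.2, 0.2, 1.1]
grip_width: 0.0006
grip_force: 0.3
t 2.1 p [ 0.5528 -0.2585  0.1915] yaw 10.34 z [-0.  0. -1.] F [0.2 0.2 1.1] w 0.0005659729525534485
tip rel hinge (tumbler) cm [ 8.18 -0.18  5.2 ] tip rel button (yaw -9.8) cm [  0.36 -48.27   2.35]
```

View pics/s2.png

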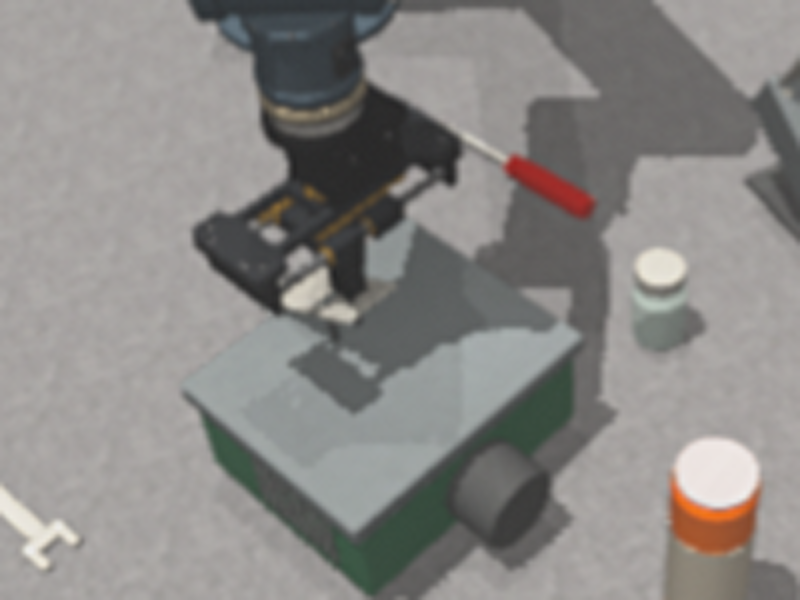

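The leaf has folded to about 30° and is under the finger at (345,305). I'll carry on down to flat.

```bash
python3 -m pendant '[{"jaw":0,"linear":[0.5,0,0.99],"twist":0},{"jaw":0,"linear":[0.4,0,1.03],"twist":0},{"jaw":0,"linear":[0.29,0,1.08],"twist":0},{"jaw":0,"linear":[0.17,0,1.0],"twist":0},{"jaw":0,"linear":[0.06,0,0.6],"twist":0},{"jaw":0,"linear":[0,0,0.3],"twist":0},{"jaw":0,"linear":[0,0,0.1],"twist":0},{"jaw":0,"linear":[0,0,0],"twist":0}]'
python3 g.py
```

```text
time: 2.82
position: [0.5658, -0.2558, 0.1419]
tool_rot: [0.996, 0.09, -0.0, -0.0]
ft_force: [-1.1, 2.5, 2.9]
grip_width: 0.0005
grip_force: 1.6
t 2.8167 p [ 0.5658 -0.2558  0.1419] yaw 10.33 z [-0.001  0.001 -1.   ] F [-1.1  2.5  2.9] w 0.0005010782859317493
tip rel hinge (tumbler) cm [ 9.51 -0.15  0.24] tip rel button (yaw -9.8) cm [  1.6  -47.78  -2.61]
```

```bash
python3 -m pendant '[{"jaw":0,"linear":[0,0,0.15],"twist":0},{"jaw":0,"linear":[0,0,0.15],"twist":0},{"jaw":0,"linear":[0,0,0],"twist":0},{"jaw":0,"linear":[0,0,0],"twist":0}]'
python3 g.py
```

```text
time: 3.15
position: [0.5658, -0.2558, 0.1417]
tool_rot: [0.996, 0.09, 0.0, 0.0]
ft_force: [-5.4, 3.1, 18.0]
grip_width: 0.0005
grip_force: 8.4
t 3.15 p [ 0.5658 -0.2558  0.1417] yaw 10.34 z [ 0. -0. -1.] F [-5.4  3.1 18. ] w 0.0005423867651331586
tip rel hinge (tumbler) cm [ 9.51 -0.15  0.22] tip rel button (yaw -9.8) cm [  1.59 -47.78  -2.63]
```

```bash
python3 -m pendant '[{"jaw":0,"linear":[0,0,-1.0],"twist":0},{"jaw":0,"linear":[0,0,-2.5],"twist":0},{"jaw":0,"linear":[0,0,-3.5],"twist":0},{"jaw":0,"linear":[0,0,-3.5],"twist":0},{"jaw":0,"linear":[0,0,-3.5],"twist":0}]' >/dev/null
python3 -m pendant '[{"jaw":0,"linear":[1.52,-3.68,0],"twist":0},{"jaw":0,"linear":[1.52,-3.68,0],"twist":0},{"jaw":0,"linear":[1.52,-3.68,0],"twist":0},{"jaw":0,"linear":[1.52,-3.68,0],"twist":0},{"jaw":0,"linear":[1.52,-3.68,0],"twist":0},{"jaw":0,"linear":[1.52,-3.68,0],"twist":0},{"jaw":0,"linear":[1.52,-3.68,0],"twist":0},{"jaw":0,"linear":[1.52,-3.68,0],"twist":0},{"jaw":0,"linear":[1.52,-3.68,0],"twist":0},{"jaw":0,"linear":[1.52,-3.68,0],"twist":0},{"jaw":0,"linear":[1.52,-3.68,0],"twist":0},{"jaw":0,"linear":[1.52,-3.68,0],"twist":0}]' >/dev/null
python3 -m pendant '[{"jaw":0,"linear":[0,0,0],"twist":6.7},{"jaw":0,"linear":[0,0,0],"twist":6.7},{"jaw":0,"linear":[0,0,0],"twist":6.7},{"jaw":0,"linear":[0,0,0],"twist":0}]'
python3 g.py; python3 - <<'E'
from h import *
c=grab('scene'); P=cloud(c)
r=[(P[...,0]>.56)&(P[...,0]<.59)&(P[...,1]>-.27)&(P[...,1]<-.24)&(P[...,2]>.1)]
print('leaf z',np.percentile(P[r[0]][:,2],[5,50,95]))
w=grab('wrist')['color']; a=cv2.resize(c['color'][90:290,130:397],(400,300),interpolation=2)
cv2.imwrite('pics/s3.png',np.hstack([a,cv2.resize(w,(400,300))]))
E
```

```text
time: 4.9
position: [0.6663, 0.2115, 0.2783]
tool_rot: [0.996, -0.086, 0.0, 0.0]
ft_force: [0.4, 0.4, 0.3]
grip_width: 0.0003
grip_force: 0.0
t 4.9 p [0.6663 0.2115 0.2783] yaw -9.83 z [ 0. -0. -1.] F [0.4 0.4 0.3] w 0.0002942917202476353
tip rel hinge (tumbler) cm [27.83 44.   13.88] tip rel button (yaw -9.8) cm [ 3.54 -0.03 11.03]
leaf z [0.12208592 0.12482355 0.12746332]
```

View pics/s3.png

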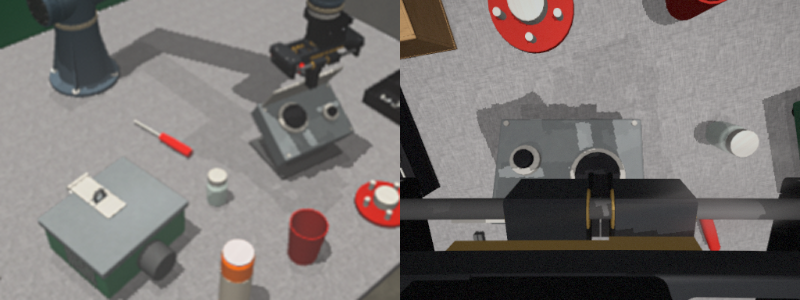

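The hasp lies flat (leaf top at z = 0.125) and the finger is over the start button. Before descending I'll check the hood's edge in the first top-view cloud.

```bash
python3 - <<'E'
from g import *
T=dict(np.load('/tmp/top.npz'));P=cloud(T).reshape(-1,3)
q=(P-B)@t(-9.8)*100
q=q[(abs(q[:,1])<4)&(abs(q[:,0])<9)&(q[:,2]>-12)]
h=q[q[:,2]>5]; print(len(h),'hood x max',np.percentile(h[:,0],[50,90,95,100]).round(2),'z max',np.percentile(h[:,2],[90,100]).round(2))
E
```

```text
t 5.0 p [0.6662 0.211  0.2785] yaw -9.59 z [ 0.  0. -1.] F [ 0.5  0.  -0.3] w 0.00037712712616619885
tip rel hinge (tumbler) cm [27.82 43.95 13.9 ] tip rel button (yaw -9.8) cm [ 3.55 -0.08 11.05]
227 hood x max [-2.46 -1.65 -1.5  -1.33] z max [8.05 8.43]
```

```bash
python3 -m pendant '[{"jaw":0,"linear":[-0.4,0.05,2.5],"twist":0},{"jaw":0,"linear":[-0.4,0,3.0],"twist":0},{"jaw":0,"linear":[0,0,3.0],"twist":0},{"jaw":0,"linear":[0,0,2.0],"twist":0},{"jaw":0,"linear":[0,0,0.6],"twist":0},{"jaw":0,"linear":[0,0,0.2],"twist":0},{"jaw":0,"linear":[0,0,0],"twist":0}]'
python3 g.py; python3 -c "
from h import *
c=grab('scene'); cv2.imwrite('pics/s4.png',cv2.resize(c['color'][90:240,250:450],(800,600),interpolation=2))"
```

```text
time: 5.58
position: [0.6589, 0.2118, 0.166]
tool_rot: [0.996, -0.085, 0.0, -0.0]
ft_force: [0.4, 0.2, -0.1]
grip_width: 0.0005
grip_force: 0.0
t 5.5833 p [0.6589 0.2118 0.166 ] yaw -9.72 z [ 0.001  0.    -1.   ] F [ 0.4  0.2 -0.1] w 0.0004811958225249302
tip rel hinge (tumbler) cm [27.11 44.16  2.65] tip rel button (yaw -9.8) cm [ 2.81 -0.13 -0.2 ]
```

View pics/s4.png

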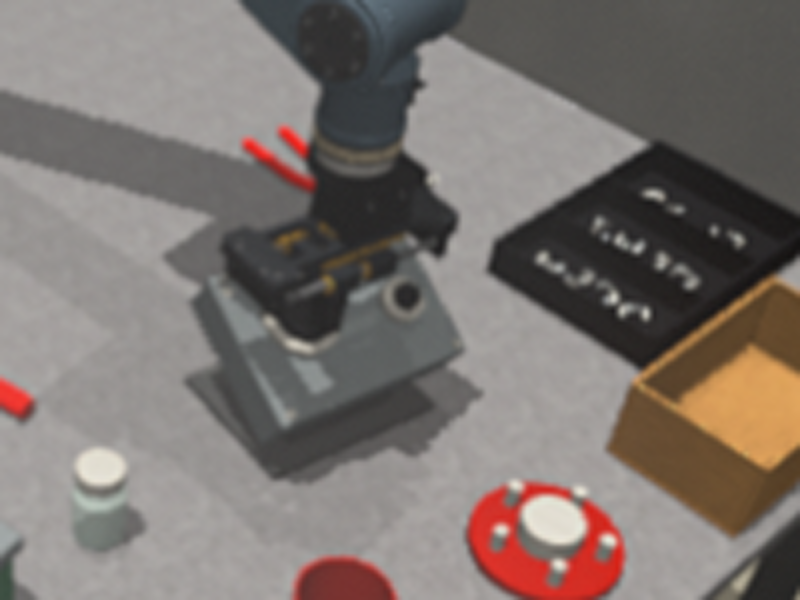

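The finger is over the button's lower half at (320,330), with no force on it and clear of the hood. I'll press in steps.

```bash
for i in 1; do python3 -m pendant '[{"jaw":0,"linear":[0,0,0.4],"twist":0},{"jaw":0,"linear":[0,0,0.4],"twist":0},{"jaw":0,"linear":[0,0,0.2],"twist":0},{"jaw":0,"linear":[0,0,0],"twist":0}]'>/dev/null; python3 g.py; python3 -m pendant '[{"jaw":0,"linear":[0,0,0.2],"twist":0},{"jaw":0,"linear":[0,0,0.2],"twist":0},{"jaw":0,"linear":[0,0,0],"twist":0}]'>/dev/null; python3 g.py; done
```

```text
t 5.9667 p [0.6587 0.2121 0.1561] yaw -9.75 z [ 0.001  0.    -1.   ] F [0.7 0.2 2.7] w 0.0006568991457437683
tip rel hinge (tumbler) cm [27.09 44.2   1.66] tip rel button (yaw -9.8) cm [ 2.78 -0.1  -1.19]
t 6.2167 p [0.6587 0.2121 0.152 ] yaw -9.76 z [ 0.001  0.    -1.   ] F [-0.1  0.3  4.8] w 0.0005869370465150514
tip rel hinge (tumbler) cm [27.09 44.2   1.25] tip rel button (yaw -9.8) cm [ 2.78 -0.1  -1.6 ]
```

Spring contact is as expected, at a tip height of about -1.05 cm. Full travel should be at about -2.0 cm, so I'll continue until the force rises sharply.

```bash
python3 -m pendant '[{"jaw":0,"linear":[0,0,0.2],"twist":0},{"jaw":0,"linear":[0,0,0.15],"twist":0},{"jaw":0,"linear":[0,0,0],"twist":0},{"jaw":0,"linear":[0,0,0],"twist":0}]'>/dev/null; python3 g.py; python3 -m pendant '[{"jaw":0,"linear":[0,0,0.15],"twist":0},{"jaw":0,"linear":[0,0,0],"twist":0},{"jaw":0,"linear":[0,0,0],"twist":0}]' >/dev/null; python3 g.py
```

```text
t 6.55 p [0.6589 0.2121 0.1491] yaw -9.76 z [ 0.002  0.    -1.   ] F [-1.1 -0.2  6.6] w 0.0005787360005037915
tip rel hinge (tumbler) cm [27.11 44.19  0.96] tip rel button (yaw -9.8) cm [ 2.81 -0.1  -1.89]
t 6.8 p [0.6591 0.2121 0.1483] yaw -9.75 z [ 0.002  0.    -1.   ] F [-0.8 -0.1  8.9] w 0.00022127692326775726
tip rel hinge (tumbler) cm [27.14 44.19  0.88] tip rel button (yaw -9.8) cm [ 2.83 -0.09 -1.97]
```

```bash
python3 -m pendant '[{"jaw":0,"linear":[0,0,0.15],"twist":0},{"jaw":0,"linear":[0,0,0.1],"twist":0},{"jaw":0,"linear":[0,0,0],"twist":0},{"jaw":0,"linear":[0,0,0],"twist":0},{"jaw":0,"linear":[0,0,0],"twist":0},{"jaw":0,"linear":[0,0,0],"twist":0},{"jaw":0,"linear":[0,0,0],"twist":0}]' >/dev/null; python3 g.py; python3 -c "
from h import *
c=grab('scene'); cv2.imwrite('pics/s5.png',cv2.resize(c['color'][130:205,290:390],(800,600),interpolation=2))"
```

```text
t 7.3833 p [0.66   0.2121 0.1474] yaw -9.75 z [ 0.005  0.    -1.   ] F [-1.2 -0.7 13.9] w 0.0005184189241926282
tip rel hinge (tumbler) cm [27.23 44.17  0.79] tip rel button (yaw -9.8) cm [ 2.92 -0.08 -2.06]
```

View pics/s5.png

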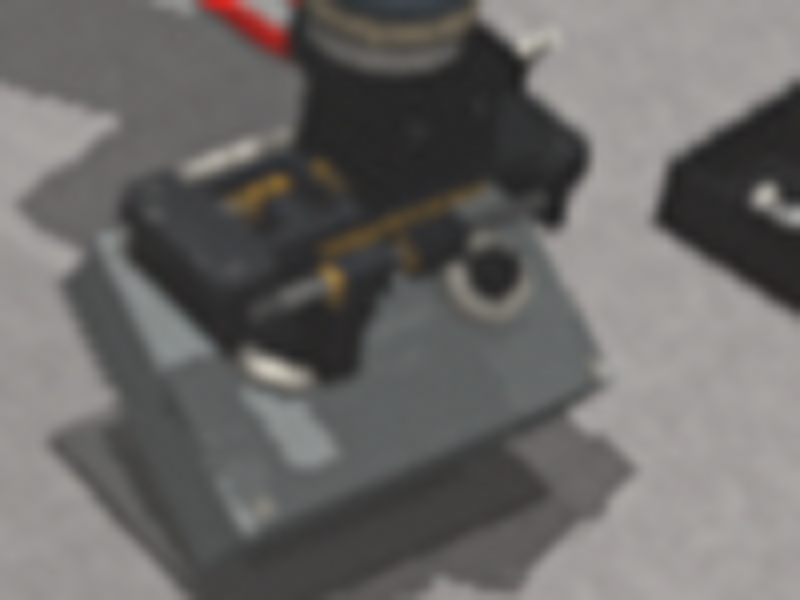

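The force passed the 6 N hold-down level and then rose steeply, so the button is on its stop. I'll add a little more force, hold, then release straight up and clear the hood.

```bash
python3 -m pendant '[{"jaw":0,"linear":[0,0,0.15],"twist":0},{"jaw":0,"linear":[0,0,0.15],"twist":0},{"jaw":0,"linear":[0,0,0],"twist":0},{"jaw":0,"linear":[0,0,0],"twist":0},{"jaw":0,"linear":[0,0,0],"twist":0},{"jaw":0,"linear":[0,0,0],"twist":0},{"jaw":0,"linear":[0,0,0],"twist":0}]' >/dev/null; python3 g.py; python3 -m pendant '[{"jaw":0,"linear":[0,0,-1.0],"twist":0},{"jaw":0,"linear":[0,0,-1.5],"twist":0},{"jaw":0,"linear":[0.3,0,-3],"twist":0},{"jaw":0,"linear":[0,0,-3],"twist":0},{"jaw":0,"linear":[0,0,-3],"twist":0},{"jaw":0,"linear":[0,0,-3],"twist":0},{"jaw":0,"linear":[0,0,0],"twist":0},{"jaw":0,"linear":[0,0,0],"twist":0},{"jaw":0,"linear":[0,0,0],"twist":0}]' >/dev/null; python3 g.py; python3 -c "
from g import *
c=grab('scene'); P=cloud(c); n=t(-9.8)@np.array([.5,0,.866])
q=P.reshape(-1,3)-B; a=q@n; l=np.linalg.norm(q-a[:,None]*n,axis=1); m=(l<.022)&(abs(a)<.03)
print('button offset mm',np.median(a[m])*1000)
c0=dict(np.load('/tmp/top.npz'))
cv2.imwrite('pics/s6.png',cv2.resize(c['color'][90:290,130:397],(800,600),interpolation=2))"
```

```text
t 8.0167 p [0.6613 0.2121 0.1464] yaw -9.75 z [ 0.009  0.001 -1.   ] F [-1.4 -1.6 18.8] w 0.00011736339373122546
tip rel hinge (tumbler) cm [27.35 44.15  0.69] tip rel button (yaw -9.8) cm [ 3.04 -0.06 -2.16]
t 8.7667 p [0.6603 0.2113 0.2847] yaw -9.76 z [-0.003 -0.    -1.   ] F [-0.2 -0.1 -0.8] w 0.0005665216381997662
tip rel hinge (tumbler) cm [27.24 44.08 14.52] tip rel button (yaw -9.8) cm [ 2.96 -0.15 11.67]
t 8.7667 p [0.6603 0.2113 0.2847] yaw -9.76 z [-0.003 -0.    -1.   ] F [-0.2 -0.1 -0.8] w 0.0005665216381997662
tip rel hinge (tumbler) cm [27.24 44.08 14.52] tip rel button (yaw -9.8) cm [ 2.96 -0.15 11.67]
button offset mm 0.29011307209783405
```

View pics/s6.png

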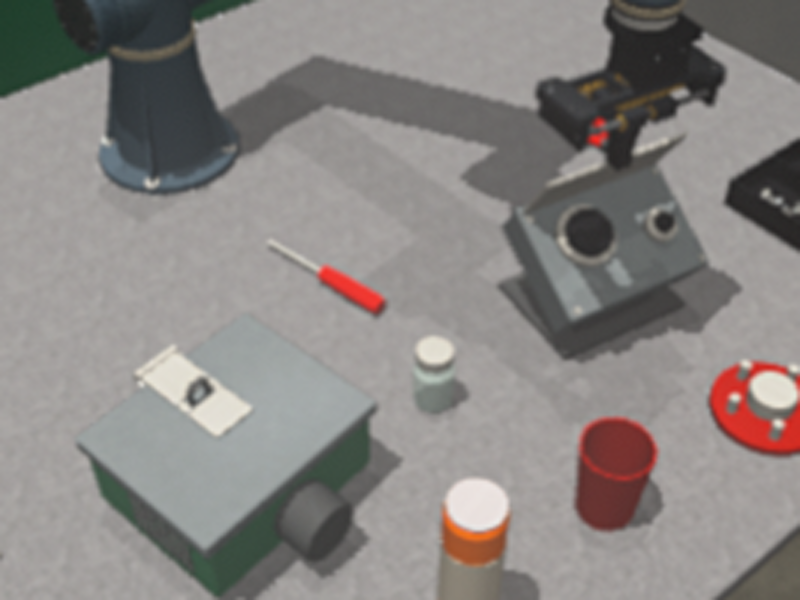

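```bash
python3 -c "
from rig import robot
print(robot.hand_in())"
```

```text
the job is handed in; nothing more can be done
None
```

I folded the hasp flat over the staple, then pressed the start button to its stop, held it and let it spring back out, and handed the job in at about 9 s of the 48 s allowed; the jog button and the loose items were not touched, and `hand_in` returned no verdict.

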